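# Bed a chromatography column in its split heating jacket and hold the jacket shut

## Task

Take the long chromatography column out of its stand and lay it on its side in the bore of the lower half of the heating jacket, its steel tube in the bore and one end fitting out at either end, then let go of it. Then set the upper half of the jacket on the two dowels over it, press it down against the spring pins until the two halves meet all round, and finish while still holding it pressed shut (a colleague will then put the clamp on). Do not drop the column on the worktop, leave the short column in the stand, and do not knock over or push aside the flasks, the bottle and the glass stopper behind the work.

Things in the scene. Friction and masses are not known exactly. Their poses are not given: they have to be found in the camera images.
- column_mid (a point): the long column: steel tube 16 mm thick, 88 mm long between two round knurled end fittings 22 mm thick and 34 mm long each; about 160 g. This point: middle of the tube on the axis, 78 mm from the flat lower end; z runs along the column to its top. It starts upright in either hole of the stand, this point 86 mm above the worktop
- column_grip (a point): a point on the axis of the long column in its top fitting (22 mm thick), 66 mm above column_mid and 22 mm above the fitting's lower edge; 12 mm above it the fitting ends in a black plug nut 10 mm thick and 8 mm long. z along the column, to the top
- column_stand: grey plastic block fixed to the worktop, 128 (x) x 62 (y) x 34 mm high, origin at the centre of its underside; two blind holes 24 mm wide and 26 mm deep at x = -32 and +32 mm, y = 0, one with the long column, the other with the short one
- spare_column_mid (a point): the short column, not wanted: same make and fittings, but only 104 mm long with its plug, upright in the other hole of the stand, its top 112 mm above the worktop. This point is half-way between its fittings
- jacket_seat (a point): centre of the upper (parting) face of the jacket's lower half, z up, x along the bore. An aluminium block 78 mm (x) by 60 mm (y), fixed, face 52 mm above the worktop. Along the middle runs an open half-round bore of radius 8.6 mm. The column lies in it either way round, its axis 0.6 mm below this point, its fittings hanging out at the ends with 5 mm of play each way along x
- jacket_base: the whole lower half with its foot; origin on the worktop, 52 mm below jacket_seat, same axes. Foot: dark steel 100 x 96 x 8 mm; pedestal 64 x 48 mm; the block starts 24 mm above the worktop. Under the fittings that hang out there is free space down to the foot, which reaches 11 mm beyond the block
- dowel_1 (a point): a steel dowel's tip: 8 mm thick, 16 mm above the parting face, nose tapered over the last 6 mm, at (x, y) = (+28, +20.25) mm from jacket_seat
- dowel_2 (a point): the other dowel's tip, at (-28, -20.25) mm from jacket_seat
- cover_face (a point): centre of the underside (parting face) of the jacket's upper half, z up: an aluminium block 78 mm (x, along its bore) by 60 mm (y) by 24 mm high, about 280 g, loose on the worktop, right way up. Dowel holes 9.6 mm wide, chamfered below, go right through at (+28, +20.25) and (-28, -20.25) mm. It fits either way round. Shut: at jacket_seat, x axes parallel
- cover_grip (a point): centre of the upper half's grip, a black plastic bar 50 mm (x) by 20 mm (y) by 30 mm high on the middle of its top face. This point is 39 mm above the underside; the bar spans 24 to 54 mm. The flat top face beside the bar is 20 mm wide each side and may be pushed on
- lift_pin_1 (a joint): spring pin in the lower half's face, 8 mm thick, at (+28, -20.25) mm from jacket_seat: 0 = up, 5 mm above the face; 0.005 m = level with it. Each pin pushes up with 3 N when up, 6 N when level: the upper half rests about 5 mm open on the two pins, and 8 to 10 N more from above shut it
- lift_pin_2 (a joint): the same for the other spring pin, at (-28, +20.25) mm
- iodine_flask_1: glass conical flask, 91 mm wide and 151 mm high, behind the work; not part of the job
- iodine_flask_2: another such flask, behind the work; not part of the job
- reagent_bottle: small screw-cap bottle 48 mm wide and 85 mm high, behind the work on the right; not part of the job
- glass_stopper: glass stopper 30 mm wide and 32 mm high, behind the jacket; not part of the job
Mind the look-alikes: they are no part of the job. Leave any brown look-alike of the part that bears column_mid alone.

How it is judged:
By the outcome, as a careful person would: the job done as asked, in the order asked, and still so for the second after the job is handed in, while the arm keeps its last pose, push and grip.
It also fails if it takes over 58 s, if anything falls off the work surface, if the arm or the gripper's body presses on something with over 40 N, if the wrist force passes 120 N, or if a joint passes its speed limit or range.

## Robot

A 7-joint arm with a two-finger parallel gripper is mounted at the origin on a cart in front of the work surface, level with it; the furniture and walls round the work are solid. World frame = base frame: x ahead of the robot, y to its left, z up, the work surface at z = 0. Lengths are in m, angles in rad, forces in N, time in s.
With the tool pointing down it reaches from about 0.35 to 0.9 m from the base axis. Payload 8.1 kg.
Tool frame: the origin (TCP) lies between the finger pads; the fingertips stand 17 mm ahead of it and the grasp point (between the pads) lies 2 mm behind it; z points along the fingers, y is the line along which they close (so a half turn about z gives the same grasp; the last joint's range is limited). The gripper opens to 85 mm and grips with 20 to 120 N. Pads are 22 mm wide; open, the fingers measure 114 mm over their backs; the gripper's body (76 mm by 85 mm) begins 54 mm behind the grasp point. The pads swing forward as they close: fully open they stand 13 mm farther back than shut.
Start: joints at [1.068, 0.434, 0.025, 1.573, -0.012, 1.134, -0.075], TCP at [0.243, -0.576, 0.248] pointing down, gripper open.
Joint ranges: [-2.62, 2.62], [-0.44, 2.09], [-1.27, 1.32], [0.08, 2.57], [-1.32, 4.46], [0.12, 2], [-2.74, 2.74]. Speed limits (rad/s): [2.22, 2.22, 3.01, 3.01, 3.14, 3.14, 3.14].

## Interface

Orientations are given as a unit quaternion [w, x, y, z].
In Python, from rig import arm gives the robot as it stands. The module is installed in compiled form; this text tells all that it offers.
- The arm moves only by the tool servo_tool, never from a script. Its arguments are lists of equal length, an entry for each row: "linear": the shift along the tool's x, y, z in m, a list of three; "delta_rot": the turn, a rotation vector about the tool's x, y, z in degrees, a list of three. A call has 1 to 12 rows; each row shifts and turns the commanded pose from where the row before left it, along the tool's axes as they then stand; what a row does not reach is not made up. A row lasts 1/8 s, in which the tool goes at most 62.5 mm and 10.7 degrees, less where a joint would pass 70% of its speed; a pose out of reach is approached as far as the arm can. A call is refused whole if a number of a shift passes 0.0625 or a number of a turn 10.7, either way. A call with a gripper value outside its range is refused whole. "hand" is the finger opening in m, from 0 to 0.0854, set as the call begins (left out, the last holds). The fingers move at their own pace and stop on an object; "force" is the grip in N (left out, the last holds). Time passes only in rows, so rows that do not move let the fingers close. It gives the time, the measured TCP pose, the force, the opening and the grip force at its end, in the units of the state.
- arm.state(): the state, without advancing time (a new reading comes with each control period).
- arm.read_camera(name): name is "side" or "top" or "wrist"; returns the picture (420x560x3 uint8, red, green, blue); there is no depth.
- arm.camera_params(name): a dict with "mtx" (3x3 intrinsics, pixels), "R" (3x3) and "t" (3): a world point X has camera coordinates R X + t; the wrist camera has in their place "tool_from_camera" (4x4, takes a point from camera to tool coordinates, whose origin is the TCP and whose axes are the flange's). Camera axes: x right, y down, z forward; pixel columns grow to the right and rows downward; lengths in m; the calibration is good to about 2 mm. A picture is of the moment at which its call begins: read the wrist's pose just before it. camera_params takes no time and is no camera call.
- arm.close_job(): hands the job in; it is judged then, once.
The state is a dict: "t": time; "q": joint angles; "qvel": joint speeds; "joint_efforts": joint torques, N m; "eef_pos": TCP position; "ee_rot": TCP orientation; "wrist_force": force on the tool from outside, world axes, zero at the start; "wrist_torque": the same for the moment, N m; "grip_width": finger opening in m; "finger_force": force on a finger pad.
Only numpy, scipy, OpenCV 4.12 (cv2) and the standard library are available. Lean on these libraries where they do the work, as an engineer would, in place of code of your own. Each camera call takes 0.05 s, during which the arm holds its last target. There are 200 camera calls.

## Working session

There is one attempt and no reset: what is moved stays moved. The work goes in short steps, Python scripts to look and compute and a tool call to move; the robot and the scene stay as the last step left them, time stands still between calls to the robot, and variables do not carry over. Pictures are saved under pics/ and viewed, at most 10 in all, crops included, and the job is handed in when it is done.

Besides the shell and the picture viewer there is one more tool, called after "Emit:" by a JSON object that holds its "method" and its "body", one argument or row to a line. servo_tool: Moves the arm, as the interface text tells. Its arguments: {"type":"object","properties":{"linear":{"type":"array"},"delta_rot":{"type":"array"},"hand":{"type":"number"},"force":{"type":"number"}},"required":["linear","delta_rot"]}

```bash
mkdir -p pics
cat > h.py <<'E'
import numpy as np, cv2
from rig import arm
from scipy.spatial.transform import Rotation as Ro
def snap(n,f):
    s=arm.state(); im=arm.read_camera(n); cv2.imwrite('pics/'+f,cv2.cvtColor(im,cv2.COLOR_RGB2BGR)); return s,im
def cam(n,s=None):
    p=arm.camera_params(n); K=np.array(p['mtx'])
    if n!='wrist': return K,np.array(p['R']),np.array(p['t']).ravel()
    s=s or arm.state(); q=s['ee_rot']; T=np.eye(4); T[:3,:3]=Ro.from_quat([q[1],q[2],q[3],q[0]]).as_matrix(); T[:3,3]=s['eef_pos']
    W=np.linalg.inv(T@np.array(p['tool_from_camera'])); return K,W[:3,:3],W[:3,3]
def px(c,X):
    K,R,t=c; v=K@(R@np.array(X,float)+t); return v[:2]/v[2]
def atz(c,u,z):
    K,R,t=c; d=R.T@np.linalg.solve(K,[u[0],u[1],1]); o=-R.T@t; return o+d*(z-o[2])/d[2]
def tool(p=None,s=None):
    s=s or arm.state(); q=s['ee_rot']; R=Ro.from_quat([q[1],q[2],q[3],q[0]]).as_matrix(); return np.array(s['eef_pos']),R
E
python3 - <<'E'
from h import *
np.set_printoptions(precision=4,suppress=True)
for n in ('top','side'):
    snap(n,n+'1.png'); c=cam(n); print(n,c[0],-c[1].T@c[2],c[1])
print(arm.camera_params('wrist')); print(arm.state()); print(tool())
E
```

```text
top [[381.8968   0.     272.4502]
 [  0.     381.8968 211.1479]
 [  0.       0.       1.    ]] [0.4871 0.0092 0.9828] [[-0.0149 -0.9998 -0.0136]
 [-0.9952  0.0161 -0.0965]
 [ 0.0967  0.0121 -0.9952]]
side [[417.5597   0.     275.8032]
 [  0.     417.5597 217.87  ]
 [  0.       0.       1.    ]] [0.3166 0.6971 0.6628] [[-0.9363 -0.351  -0.0111]
 [-0.2057  0.5737 -0.7928]
 [ 0.2847 -0.74   -0.6093]]
{'mtx': array([[356.3205,   0.    , 282.7389],
       [  0.    , 356.3205, 212.965 ],
       [  0.    ,   0.    ,   1.    ]]), 'tool_from_camera': array([[-0.0002, -0.9645, -0.264 ,  0.0677],
       [ 1.    , -0.0002, -0.0002,  0.0002],
       [ 0.0001, -0.264 ,  0.9645, -0.1261],
       [ 0.    ,  0.    ,  0.    ,  1.    ]])}
{'t': 0.1, 'q': array([ 1.0684,  0.4351,  0.025 ,  1.574 , -0.0116,  1.134 , -0.0751]), 'qvel': array([ 0.0005, -0.003 , -0.001 , -0.0023, -0.0005,  0.    ,  0.0001]), 'joint_efforts': array([  0.0036, -67.175 ,   1.0286, -31.6903,   0.0158,   0.0071,
         0.0001]), 'eef_pos': array([ 0.2431, -0.5753,  0.2476]), 'ee_rot': array([-0.0007,  0.9801,  0.1986, -0.0002]), 'wrist_force': array([-0.2254, -0.0073, -0.2888]), 'wrist_torque': array([ 0.0003, -0.0228, -0.0053]), 'finger_force': 0.0, 'grip_width': 0.08540449084117065}
(array([ 0.2431, -0.5753,  0.2476]), array([[ 0.9212,  0.3892, -0.0007],
       [ 0.3892, -0.9212,  0.0012],
       [-0.0001, -0.0014, -1.    ]]))
```

View pics/top1.png

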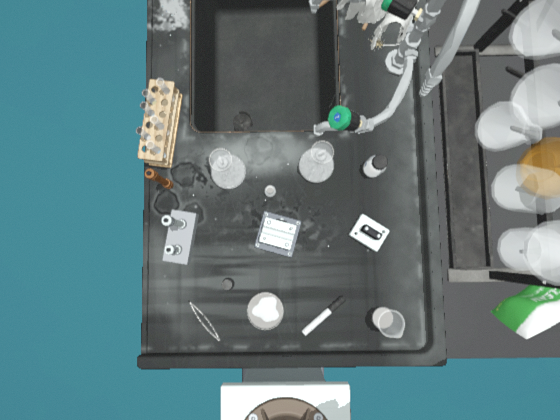

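View pics/side1.png

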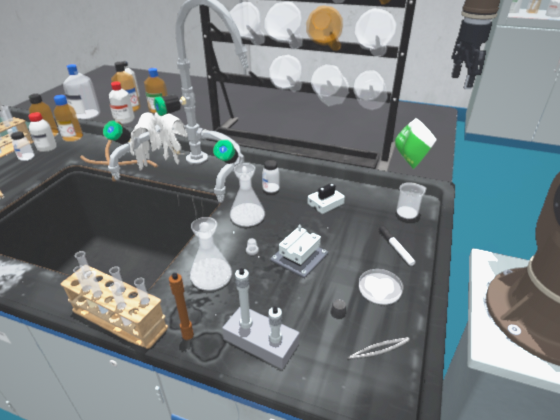

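Top view: the stand is at about (180,237), with the long column at (168,220) and the short one at (170,250). The jacket is at (278,233), the cover at (370,232), and the brown look-alike at (157,178). I'll zoom in to get finer pixel positions.

Run:
```python
import cv2,numpy as np
t=cv2.imread('pics/top1.png'); s=cv2.imread('pics/side1.png')
def c(im,x,y,w=66,h=50): return cv2.resize(im[y:y+h,x:x+w],(400,300),interpolation=cv2.INTER_CUBIC)
o=np.vstack([np.hstack([c(t,145,207,80,60),c(t,245,205,80,60)]),np.hstack([c(t,335,205,80,60),c(s,210,260,120,90)])])
cv2.imwrite('pics/z1.png',o)
```

```text
(no output)
```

View pics/z1.png

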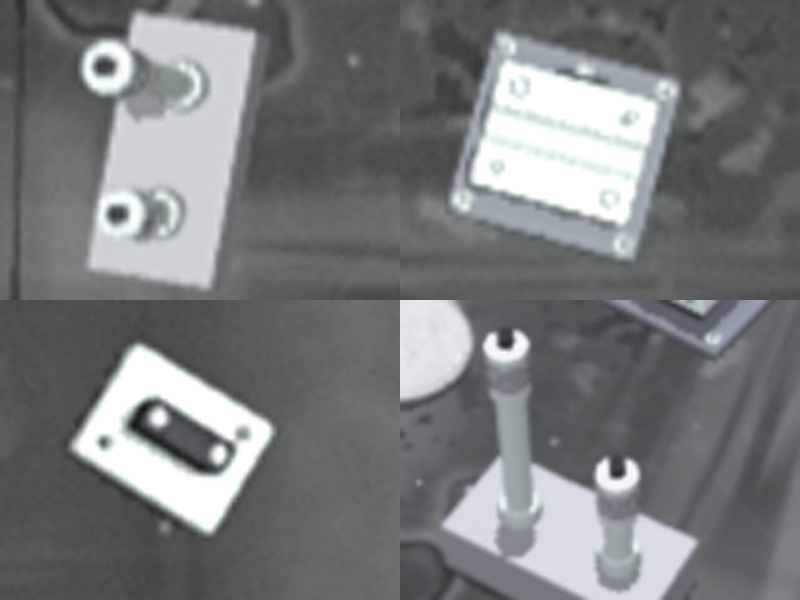

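Run:
```python
from h import *
np.set_printoptions(precision=4,suppress=True)
c=cam('top')
def T(pts,ox,oy,z,dx=0,dy=0): return np.array([atz(c,((x-dx)/5+ox,(y-dy)/5+oy),z) for x,y in pts])
def rect(n,P):
    e=[np.linalg.norm(P[i]-P[(i+1)%4]) for i in range(4)]; a=P[1]-P[0]; b=P[2]-P[1]
    print(n,P.mean(0),'edges',np.array(e),'ang',np.degrees(np.arctan2(a[1],a[0])),np.degrees(np.arctan2(b[1],b[0])))
rect('stand',T([(135,12),(257,32),(212,288),(90,268)],145,207,.034))
L=T([(106,67)],145,207,.164)[0];S=T([(120,213)],145,207,.104)[0]
print(L,S,np.linalg.norm((L-S)[:2]), np.degrees(np.arctan2(*(L-S)[1::-1])))
rect('jacket',T([(502,62),(662,98),(632,222),(470,185)],245,205,.052,400))
rect('cover',T([(138,343),(272,430),(210,535),(72,447)],335,205,.024,0,300))
print('bar',T([(182,437)],335,205,.054,0,300), T([(157,417),(218,455)],335,205,.054,0,300))
print('dow',T([(518,87),(630,117),(497,167),(610,200)],245,205,.06,400))
cs=cam('side'); print(px(cs,L),'vs',241.5,273.5)
```

```text
stand [0.5188 0.2524 0.034 ] edges [0.0624 0.1285 0.0616 0.1288] ang -100.21426254159363 170.26333272766217
[0.5503 0.2487 0.164 ] [0.4876 0.259  0.104 ] 0.06359114299940419 -9.299953963834886
jacket [0.5231 0.0071 0.052 ] edges [0.0801 0.062  0.0806 0.0619] ang -103.62117354654606 165.23080091330723
cover [ 0.5222 -0.2212  0.024 ] edges [0.079  0.0614 0.0805 0.0623] ang -124.47700557624692 147.4336189963229
bar [[ 0.5218 -0.2184  0.054 ]] [[ 0.5317 -0.2067  0.054 ]
 [ 0.5128 -0.2354  0.054 ]]
dow [[ 0.5496  0.0302  0.06  ]
 [ 0.5342 -0.0238  0.06  ]
 [ 0.5111  0.0408  0.06  ]
 [ 0.4944 -0.0134  0.06  ]]
[242.5585 271.4317] vs 241.5 273.5
```

```bash
cat >> h.py <<'E'
def Rt(xang,tilt):
    """tool down with tool x at world angle xang (deg), then turned by tilt about tool y"""
    a=np.radians(xang); x=np.array([np.cos(a),np.sin(a),0]); z=np.array([0,0,-1.]); y=np.cross(z,x)
    return np.c_[x,y,z]@Ro.from_euler('y',tilt,degrees=True).as_matrix()
def plan(p1,R1,mm=40,deg=9,p0=None,R0=None):
    if p0 is None: p0,R0=tool()
    p1=np.array(p1,float); rv=Ro.from_matrix(R0.T@R1).as_rotvec(degrees=True); d=p1-p0
    n=int(max(1,np.ceil(np.linalg.norm(d)*1000/mm),np.ceil(np.linalg.norm(rv)/deg)))
    p,R=p0.copy(),R0.copy(); L=[];A=[]
    for i in range(n):
        l=np.round(R.T@(p0+d*(i+1)/n-p),4); Rn=R0@Ro.from_rotvec(rv*(i+1)/n,degrees=True).as_matrix()
        a=np.round(Ro.from_matrix(R.T@Rn).as_rotvec(degrees=True),1)
        p=p+R@l; R=R@Ro.from_rotvec(a,degrees=True).as_matrix(); L.append((l+0).tolist()); A.append((a+0).tolist())
    print(n,'lin',L,'\nrot',A); return p,R
E
python3 - <<'E'
from h import *
p,R=plan([.515,.10,.26],Rt(75.8,0),60,8)
plan([.525,.147,.212],Rt(75.8,60),40,8,p,R)
E
```

```text
13 lin [[0.0395, -0.0397, -0.0009], [0.0422, -0.0368, -0.0009], [0.0447, -0.0338, -0.0009], [0.047, -0.0304, -0.0009], [0.049, -0.0271, -0.0009], [0.0508, -0.0235, -0.0009], [0.0524, -0.0199, -0.0009], [0.0537, -0.016, -0.0009], [0.0546, -0.0122, -0.0009], [0.0554, -0.0083, -0.0009], [0.0558, -0.0044, -0.0009], [0.056, -0.0004, -0.0009], [0.0559, 0.0036, -0.0009]] 
rot [[0.0, 0.0, -4.1], [0.0, 0.0, -4.0], [0.0, 0.0, -4.1], [0.0, 0.0, -4.1], [0.0, 0.0, -4.0], [0.0, 0.0, -4.1], [0.0, 0.0, -4.1], [0.0, 0.0, -4.1], [0.0, 0.0, -4.0], [0.0, 0.0, -4.1], [-0.1, 0.0, -4.1], [0.0, 0.0, -4.0], [0.0, 0.0, -4.1]]
8 lin [[0.006, -0.0002, 0.006], [0.0052, -0.0003, 0.0067], [0.0042, -0.0002, 0.0074], [0.0033, -0.0002, 0.0078], [0.0022, -0.0003, 0.0082], [0.0011, -0.0002, 0.0084], [0.0, -0.0002, 0.0085], [-0.0011, -0.0003, 0.0084]] 
rot [[0.0, 7.5, 0.0], [0.0, 7.5, 0.0], [0.0, 7.5, 0.0], [0.0, 7.5, 0.0], [0.0, 7.5, 0.0], [0.0, 7.5, 0.0], [0.0, 7.5, 0.0], [0.0, 7.5, 0.0]]
```

Emit:
{"method": "servo_tool", "body": {
  "linear": [
    [0.04,-0.04,0],
    [0.042,-0.037,0],
    [0.045,-0.034,0],
    [0.047,-0.03,0],
    [0.049,-0.027,0],
    [0.051,-0.024,0],
    [0.052,-0.02,0],
    [0.054,-0.016,0],
    [0.055,-0.012,0],
    [0.055,-0.008,0],
    [0.056,-0.004,0],
    [0.056,0,0]
  ],
  "delta_rot": [
    [0,0,-4.1],
    [0,0,-4.1],
    [0,0,-4.1],
    [0,0,-4.1],
    [0,0,-4.1],
    [0,0,-4.1],
    [0,0,-4.1],
    [0,0,-4.1],
    [0,0,-4.1],
    [0,0,-4.1],
    [0,0,-4.1],
    [0,0,-4.1]
  ]
}}

```text
t: 1.6
eef_pos: [0.4941, 0.0505, 0.2482]
ee_rot: [0.0, 0.808, 0.589, -0.0]
wrist_force: [1.0, -0.2, 0.2]
grip_width: 0.0853
finger_force: 0.0
```

Emit:
{"method": "servo_tool", "body": {
  "linear": [
    [0.056,0.004,0],
    [0.006,0,0.006],
    [0.005,0,0.007],
    [0.004,0,0.007],
    [0.003,0,0.008],
    [0.002,0,0.008],
    [0.001,0,0.008],
    [0,0,0.008],
    [-0.001,0,0.008],
    [0,0,0]
  ],
  "delta_rot": [
    [0,0,-4.1],
    [0,7.5,0],
    [0,7.5,0],
    [0,7.5,0],
    [0,7.5,0],
    [0,7.5,0],
    [0,7.5,0],
    [0,7.5,0],
    [0,7.5,0],
    [0,0,0]
  ]
}}

```text
t: 2.85
eef_pos: [0.5253, 0.1442, 0.1982]
ee_rot: [-0.312, 0.683, 0.531, 0.393]
wrist_force: [0.7, -0.5, 0.3]
grip_width: 0.0851
finger_force: 0.0
```

Run:
```python
from h import *
np.set_printoptions(precision=4,suppress=True)
s,im=snap('wrist','w1.png'); print(tool(s=s),s['q'],s['t'],s['wrist_force'])
c=cam('wrist',s)
for X in ([.550,.248,.164],[.550,.248,.152],[.550,.248,.034],[.4876,.259,.104]): print(px(c,X))
```

```text
(array([0.5253, 0.1442, 0.1982]), array([[ 0.1275,  0.9702,  0.206 ],
       [ 0.4799, -0.2421,  0.8433],
       [ 0.868 , -0.0087, -0.4965]])) [ 0.9615  0.8219 -1.0889  2.0831 -0.7036  0.5277  0.4669] 2.85 [ 0.6761 -0.4734  0.3191]
[280.194  183.8452]
[280.43   197.0752]
[282.1042 290.9379]
[200.2519 246.8043]
```

View pics/w1.png

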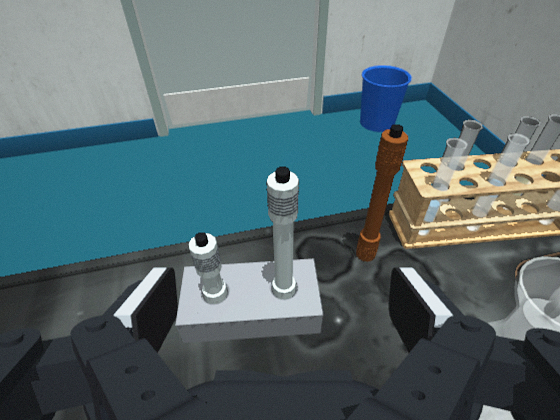

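The long column's ring is at (282,181) where (280,184) was predicted. The short one is at (204,245) and the brown look-alike is well to the right. Going in now.

Emit:
{"method": "servo_tool", "body": {
  "linear": [
    [0.003,0,0.024],
    [0.003,0,0.024],
    [0.003,0,0.024],
    [0.002,0,0.024],
    [0.002,0,0.022],
    [0,0,0]
  ],
  "delta_rot": [
    [0,0,0],
    [0,0,0],
    [0,0,0],
    [0,0,0],
    [0,0,0],
    [0,0,0]
  ]
}}

```text
t: 3.65
eef_pos: [0.5515, 0.2537, 0.1553]
ee_rot: [-0.307, 0.68, 0.537, 0.393]
wrist_force: [0.5, 0.4, 0.3]
grip_width: 0.0858
finger_force: 0.0
```

Emit:
{"method": "servo_tool", "body": {
  "linear": [
    [0,0,0],
    [0,0,0],
    [0,0,0],
    [0,0,0],
    [0,0,0],
    [0,0,0],
    [0,0,0],
    [0,0,0]
  ],
  "delta_rot": [
    [0,0,0],
    [0,0,0],
    [0,0,0],
    [0,0,0],
    [0,0,0],
    [0,0,0],
    [0,0,0],
    [0,0,0]
  ],
  "hand": 0.01,
  "force": 90
}}

```text
t: 4.65
eef_pos: [0.552, 0.2515, 0.1535]
ee_rot: [-0.309, 0.681, 0.534, 0.394]
wrist_force: [0.0, -1.1, 4.4]
grip_width: 0.0194
finger_force: 88.0
```

Emit:
{"method": "servo_tool", "body": {
  "linear": [
    [0.01,0,-0.006],
    [0.02,0,-0.011],
    [0.03,0,-0.017],
    [0.035,0,-0.02],
    [0,0,0]
  ],
  "delta_rot": [
    [0,0,0],
    [0,0,0],
    [0,0,0],
    [0,0,0],
    [0,0,0]
  ]
}}

```text
t: 5.28
eef_pos: [0.5522, 0.2529, 0.2655]
ee_rot: [-0.307, 0.681, 0.536, 0.394]
wrist_force: [0.0, 0.2, -2.7]
grip_width: 0.0197
finger_force: 88.1
```

Run:
```python
from h import *
np.set_printoptions(precision=4,suppress=True)
s=arm.state(); p,R=tool(s=s); print(p,R,s['grip_width'],s['wrist_force'],s['q'])
# column vertical -> tool dir; final tool rotation such that column dir is horizontal at 75.8
R1=Rt(75.8,-30); u=np.array([np.cos(np.radians(75.8)),np.sin(np.radians(75.8)),0])
J=np.array([.523,.007,.052])
g=J+.066*u+[0,0,.07]
plan(g+.002*R1[:,2],R1,22,9)
```

```text
[0.5522 0.2529 0.2655] [[ 0.1149  0.9713  0.208 ]
 [ 0.4872 -0.2376  0.8403]
 [ 0.8657  0.0048 -0.5005]] 0.01967177014243489 [ 0.0481  0.1892 -2.6914] [ 0.7737  0.7065 -1.1465  2.0276 -0.8121  0.449   0.3429]
11 lin [[-0.0197, 0.0027, -0.0076], [-0.0205, 0.0028, -0.0048], [-0.021, 0.0027, -0.0017], [-0.0211, 0.0028, 0.0012], [-0.0206, 0.0028, 0.0042], [-0.0198, 0.0028, 0.0071], [-0.0186, 0.0028, 0.0099], [-0.0171, 0.0029, 0.0124], [-0.0151, 0.0029, 0.0147], [-0.0128, 0.0028, 0.0167], [-0.0103, 0.0029, 0.0184]] 
rot [[0.0, -8.2, 0.1], [0.0, -8.2, 0.0], [0.0, -8.1, 0.0], [0.1, -8.2, 0.1], [0.0, -8.2, 0.1], [0.0, -8.2, 0.0], [0.0, -8.2, 0.1], [0.0, -8.1, 0.0], [0.0, -8.2, 0.1], [0.0, -8.2, 0.0], [0.1, -8.2, 0.1]]
```

Run:
```python
from h import *
R1=Rt(75.8,-30); u=np.array([np.cos(np.radians(75.8)),np.sin(np.radians(75.8)),0])
g=np.array([.523,.007,.052])+.066*u+[0,0,.11]
plan(g+.002*R1[:,2],R1,22,9)
```

```text
10 lin [[-0.0182, 0.003, -0.0104], [-0.0195, 0.0031, -0.0074], [-0.0205, 0.003, -0.0042], [-0.0209, 0.0031, -0.001], [-0.0208, 0.0031, 0.0022], [-0.0202, 0.0031, 0.0055], [-0.019, 0.0031, 0.0086], [-0.0175, 0.0031, 0.0115], [-0.0155, 0.0032, 0.014], [-0.013, 0.0032, 0.0163]] 
rot [[0.0, -9.0, 0.1], [0.0, -9.0, 0.0], [0.0, -9.0, 0.1], [0.1, -9.0, 0.0], [0.0, -9.0, 0.1], [0.0, -9.0, 0.0], [0.0, -9.0, 0.1], [0.0, -9.0, 0.1], [0.0, -9.0, 0.0], [0.1, -9.0, 0.1]]
```

Emit:
{"method": "servo_tool", "body": {
  "linear": [
    [-0.018,0.003,-0.01],
    [-0.02,0.003,-0.007],
    [-0.02,0.003,-0.004],
    [-0.021,0.003,-0.001],
    [-0.021,0.003,0.002],
    [-0.02,0.003,0.005],
    [-0.019,0.003,0.009],
    [-0.017,0.003,0.011],
    [-0.015,0.003,0.014],
    [-0.013,0.003,0.016],
    [0,0,0]
  ],
  "delta_rot": [
    [0,-9,0.1],
    [0,-9,0],
    [0,-9,0.1],
    [0,-9,0],
    [0,-9,0.1],
    [0,-9,0],
    [0,-9,0],
    [0,-9,0],
    [0,-9,0],
    [0,-9,0],
    [0,0,0]
  ]
}}

```text
t: 6.65
eef_pos: [0.5363, 0.0729, 0.1546]
ee_rot: [0.157, 0.759, 0.596, -0.207]
wrist_force: [0.0, 0.4, -1.1]
grip_width: 0.0195
finger_force: 88.3
```

Run:
```python
from h import *
np.set_printoptions(precision=4,suppress=True)
s,im=snap('wrist','w2.png'); p,R=tool(s=s); print(p,R,s['q'],s['grip_width'],s['wrist_force'],s['wrist_torque'])
snap('side','s2.png'); snap('top','t2.png')
a=cv2.imread('pics/w2.png'); b=cv2.imread('pics/s2.png')[200:290,220:400]; t=cv2.imread('pics/t2.png')[185:275,190:370]
b=cv2.resize(b,(360,180),interpolation=cv2.INTER_CUBIC);t=cv2.resize(t,(360,180),interpolation=cv2.INTER_CUBIC)
o=np.zeros((600,720,3),np.uint8); o[:420,:560]=a; o[420:,:360]=b; o[420:,360:]=t; cv2.imwrite('pics/m2.png',o)
cw,cs,ct=cam('wrist',s),cam('side'),cam('top')
g=p-.002*R[:,2]; print('g',g)
for n,c in (('w',cw),('s',cs),('t',ct)):
    print(n,[px(c,X) for X in (g,g-[.0162,.064,0],g-[.0353,.1396,0])])
print('seat',[px(cw,[.523+x*.245-y*.97,.007+x*.97+y*.245,.052]) for x,y in((.039,0),(-.039,0),(.039,.03),(.039,-.03),(-.039,.03),(-.039,-.03))])
```

```text
[0.5363 0.0729 0.1546] [[ 0.2027  0.971  -0.1269]
 [ 0.8408 -0.239  -0.4857]
 [-0.502  -0.0082 -0.8648]] [-0.3718  0.5877 -0.161   1.7016  0.4746  1.2872 -0.9974] 0.019525408075408333 [ 0.0472  0.4416 -1.0853] [ 0.8664 -0.2008  0.0274]
g [0.5365 0.0739 0.1563]
w [array([280.6934, 295.3067]), array([280.4003, 363.7777]), array([280.2543, 410.0867])]
s [array([285.0707, 217.2383]), array([302.5735, 201.341 ]), array([321.1501, 184.4509])]
t [array([247.4694, 225.7469]), array([277.1043, 232.7678]), array([312.3272, 241.0958])]
seat [array([287.6306, 178.9537]), array([286.114 , 253.5138]), array([241.4311, 178.5022]), array([333.8484, 179.4053]), array([248.8624, 253.1379]), array([323.3776, 253.8898])]
```

View pics/m2.png

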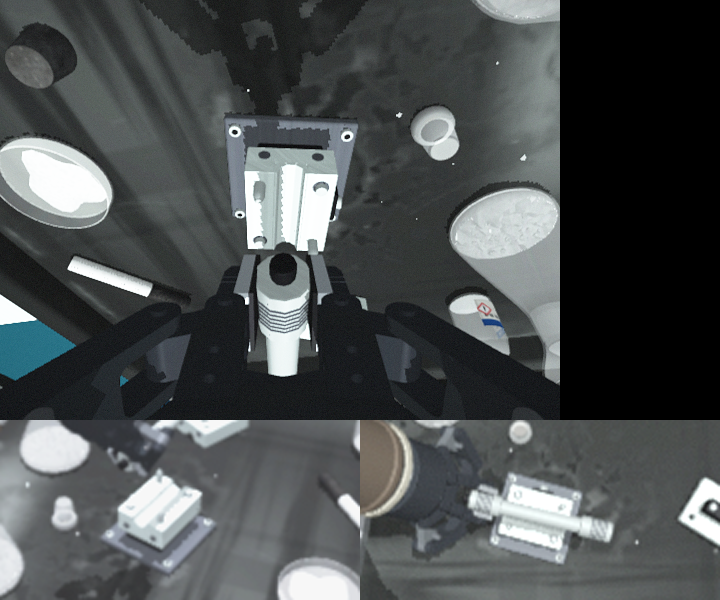

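Run:
```python
from h import *
r=lambda f,x,y,w,h,k:cv2.resize(cv2.imread('pics/'+f)[y:y+h,x:x+w],(w*k,h*k),interpolation=cv2.INTER_CUBIC)
o=np.zeros((600,800,3),np.uint8)
o[:,:420]=r('w2.png',215,110,140,200,3); o[:300,430:800]=r('t2.png',240,202,74,60,5); o[304:600,430:798]=r('s2.png',265,160,92,74,4)
o[:300,420:800]=r('t2.png',244,202,76,60,5); cv2.imwrite('pics/m3.png',o)
```

```text
(no output)
```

View pics/m3.png

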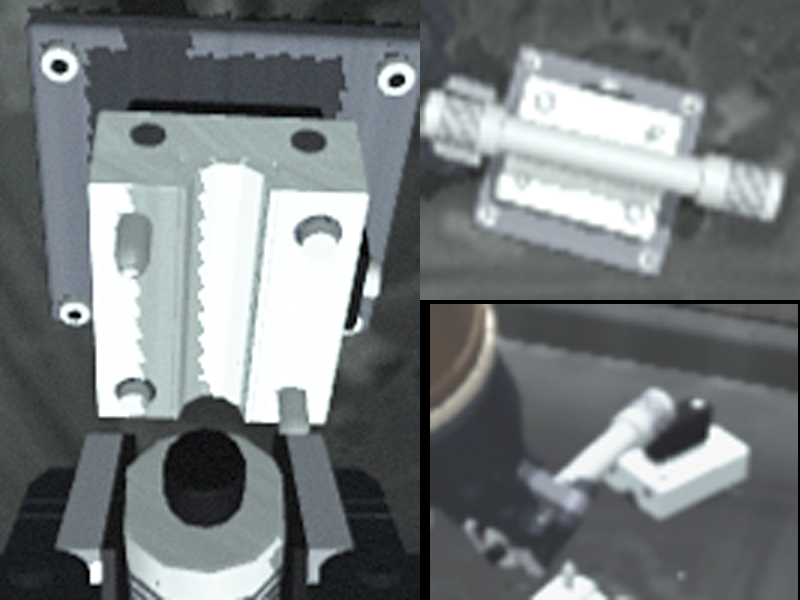

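```bash
cat > fit.py <<'E'
from h import *
from scipy.optimize import least_squares
np.set_printoptions(precision=4,suppress=True)
p=np.array([.5363,.0729,.1546]); R=np.array([[.2027,.971,-.1269],[.8408,-.239,-.4857],[-.502,-.0082,-.8648]])
K=np.array(arm.camera_params('wrist')['mtx']); T=np.eye(4);T[:3,:3]=R;T[:3,3]=p
W=np.linalg.inv(T@np.array(arm.camera_params('wrist')['tool_from_camera'])); cw=(K,W[:3,:3],W[:3,3])
cs,ct=cam('side'),cam('top')
obs=[((.039,.03),(245.7,171)),((.039,-.03),(336.7,174)),((-.039,.03),(247.7,248.3)),((-.039,-.03),(325,250.7))]
def jp(v,x,y,z=.052): c,s=np.cos(v[2]),np.sin(v[2]); return [v[0]+c*x-s*y,v[1]+s*x+c*y,z]
f=lambda v:np.r_[tuple(px(cw,jp(v,*o))-u for o,u in obs)]
r=least_squares(f,[.523,.007,1.32],x_scale=[.01,.01,.1]); print('jacket',r.x[:2],np.degrees(r.x[2]),r.fun)
ob=[(ct,-.078,(316.4,241)),(ct,-.044,(300,236.4)),(ct,.044,(260.4,228)),(cs,-.078,(323.75,182.75)),(cs,-.044,(312,192)),(cw,.086,(282.7,265))]
def cp(v,s): a,e=v[3:]; return v[:3]+s*np.array([np.cos(a)*np.cos(e),np.sin(a)*np.cos(e),np.sin(e)])
f=lambda v:np.r_[tuple(px(c,cp(v,s))-u for c,s,u in ob)]
r=least_squares(f,[.52,.01,.155,1.32,0],x_scale=[.01,.01,.01,.1,.1]); v=r.x; print('col',v[:3],np.degrees(v[3:]),r.fun)
g=p-.002*R[:,2]; print('g',g,'grip pt pred from fit',cp(v,.066),cp(v,.0685))
E
python3 fit.py
```

```text
jacket [0.5255 0.0118] 74.22319378636435 [-1.3461  0.1946  1.4527  0.1591  0.8754  0.0312 -1.0053 -0.2849]
col [0.5203 0.0027 0.1529] [76.4688 -0.8981] [-0.7524 -0.3323  0.2457  0.8208  0.2744  0.3651 -2.129   0.781   1.9915
 -1.1576  0.1122 -0.0373]
g [0.5366 0.0739 0.1563] grip pt pred from fit [0.5357 0.0669 0.1518] [0.5363 0.0693 0.1518]
```

Run:
```python
from h import *
p,R=tool(); a=np.radians(75.2); u=np.array([np.cos(a),np.sin(a),0]); n=np.array([u[1],-u[0],0])
R1=Ro.from_euler('z',-1.2,degrees=True).as_matrix()@R
g=p-.002*R[:,2]+.0045*u+.0033*n; g[2]=.077
plan(g+.002*R1[:,2],R1,20,9)
```

```text
5 lin [[0.009, 0.0007, 0.0139], [0.009, 0.0007, 0.0138], [0.0089, 0.0007, 0.0139], [0.009, 0.0008, 0.0138], [0.009, 0.0007, 0.0139]] 
rot [[0.1, 0.0, 0.2], [0.1, 0.0, 0.2], [0.2, 0.0, 0.2], [0.1, 0.0, 0.2], [0.1, 0.0, 0.2]]
```

Emit:
{"method": "servo_tool", "body": {
  "linear": [
    [0.009,0.0007,0.014],
    [0.009,0.0007,0.014],
    [0.009,0.0007,0.014],
    [0.009,0.0008,0.014],
    [0.009,0.0007,0.0135],
    [0,0,0],
    [0,0,0]
  ],
  "delta_rot": [
    [0.1,0,0.2],
    [0.1,0,0.2],
    [0.2,0,0.2],
    [0.1,0,0.2],
    [0.1,0,0.2],
    [0,0,0],
    [0,0,0]
  ]
}}

```text
t: 7.68
eef_pos: [0.5422, 0.0748, 0.075]
ee_rot: [0.156, 0.767, 0.587, -0.207]
wrist_force: [-0.6, -0.0, -1.7]
grip_width: 0.0195
finger_force: 88.3
```

Run:
```python
from h import *
np.set_printoptions(precision=4,suppress=True)
s,im=snap('wrist','w4.png'); p,R=tool(s=s); print(p,R,s['wrist_force']); snap('side','s4.png'); snap('top','t4.png')
c=cam('wrist',s); print([px(c,p+[0,0,-.02]),px(c,[.5255,.0118,.052])])
r=lambda f,x,y,w,h,k:cv2.resize(cv2.imread('pics/'+f)[y:y+h,x:x+w],(w*k,h*k),interpolation=cv2.INTER_CUBIC)
o=np.zeros((600,800,3),np.uint8)
o[:,:420]=r('w4.png',212,130,140,200,3); o[:300,420:800]=r('t4.png',244,202,76,60,5); o[304:600,420:800]=r('s4.png',265,200,95,74,4)
cv2.imwrite('pics/m4.png',o)
```

```text
[0.5422 0.0748 0.075 ] [[ 0.2253  0.9651 -0.1337]
 [ 0.8362 -0.2619 -0.4819]
 [-0.5    -0.0032 -0.866 ]] [-0.5955 -0.0388 -1.7422]
[array([281.0697, 252.5043]), array([282.1674, 320.1521])]
```

View pics/m4.png

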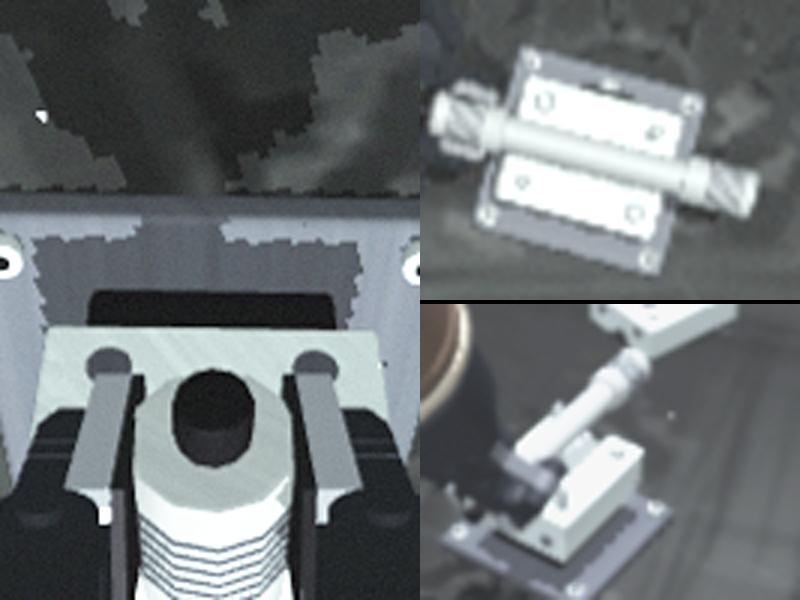

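The lateral alignment at the near end matches: plugs, nut and block are all centred at column 283. I'll check tilt and position along the bore numerically.

Run:
```python
from h import *
from scipy.optimize import least_squares
np.set_printoptions(precision=4,suppress=True)
cs,ct=cam('side'),cam('top')
T=lambda x,y:((x-420)/5+244,y/5+202); S=lambda x,y:((x-420)/4+265,(y-304)/4+200)
ob=[(ct,-.078,T(755,193)),(ct,-.044,T(692,175)),(ct,.044,T(503,133)),(cs,-.078,S(640,360)),(cs,-.044,S(597,398)),(cs,.044,S(523,450))]
def cp(v,s): a,e=v[3:5]; return v[:3]+s*np.array([np.cos(a)*np.cos(e),np.sin(a)*np.cos(e),np.sin(e)])
f=lambda v:np.r_[tuple(px(c,cp(v,s))-u-(0 if c is ct else v[5:]*1e3) for c,s,u in ob),v[5:]*200]
v=least_squares(f,[.52,.01,.077,1.32,0,0,0],x_scale=[.01,.01,.01,.1,.1,.001,.001]); print(v.x[:3],np.degrees(v.x[3:5]),v.x[5:]*1e3,v.fun)
p,R=tool()
a=np.radians(75.2); u=np.array([np.cos(a),np.sin(a),0]); n=np.array([u[1],-u[0],0])
g=p+.0015*u-.0005*n; g[2]-=.020
plan(g,R,5)
```

```text
Traceback (most recent call last):
ValueError: all the input arrays must have same number of dimensions, but the array at index 0 has 2 dimension(s) and the array at index 1 has 1 dimension(s)
```

Run:
```python
from h import *
from scipy.optimize import least_squares
np.set_printoptions(precision=4,suppress=True)
cs,ct=cam('side'),cam('top')
T=lambda x,y:((x-420)/5+244,y/5+202); S=lambda x,y:((x-420)/4+265,(y-304)/4+200)
ob=[(ct,-.078,T(755,193)),(ct,-.044,T(692,175)),(ct,.044,T(503,133)),(cs,-.078,S(640,360)),(cs,-.044,S(597,398)),(cs,.044,S(523,450))]
def cp(v,s): a,e=v[3:5]; return v[:3]+s*np.array([np.cos(a)*np.cos(e),np.sin(a)*np.cos(e),np.sin(e)])
f=lambda v:np.concatenate([px(c,cp(v,s))-u-(0 if c is ct else v[5:]*1e3) for c,s,u in ob]+[v[5:]*200])
v=least_squares(f,[.52,.01,.077,1.32,0,0,0],x_scale=[.01,.01,.01,.1,.1,.001,.001]); print(v.x[:3],np.degrees(v.x[3:5]),v.x[5:]*1e3,v.fun)
p,R=tool()
a=np.radians(75.2); u=np.array([np.cos(a),np.sin(a),0]); n=np.array([u[1],-u[0],0])
g=p+.0015*u-.0005*n; g[2]-=.020
plan(g,R,5)
```

```text
[0.5229 0.0043 0.0838] [75.8141  8.2352] [ 0.1515 -2.3787] [ 0.1358 -0.0646 -0.9842  0.2066  0.7838 -0.1357 -1.5598  1.5503  1.9028
 -2.3257 -0.337   0.6802  0.0303 -0.4757]
5 lin [[0.0023, -0.0001, 0.0033], [0.0022, -0.0001, 0.0033], [0.0023, -0.0001, 0.0033], [0.0022, -0.0001, 0.0034], [0.0023, -0.0001, 0.0033]] 
rot [[0.0, 0.0, 0.0], [0.0, 0.0, 0.0], [0.0, 0.0, 0.0], [0.0, 0.0, 0.0], [0.0, 0.0, 0.0]]
```

Emit:
{"method": "servo_tool", "body": {
  "linear": [
    [0.0023,-0.0001,0.0033],
    [0.0023,-0.0001,0.0033],
    [0.0023,-0.0001,0.0033],
    [0.0022,-0.0001,0.0033],
    [0.0022,-0.0001,0.0033],
    [0,0,0]
  ],
  "delta_rot": [
    [0,0,0],
    [0,0,0],
    [0,0,0],
    [0,0,0],
    [0,0,0],
    [0,0,0]
  ]
}}

```text
t: 8.57
eef_pos: [0.5417, 0.0763, 0.0545]
ee_rot: [0.156, 0.767, 0.587, -0.207]
wrist_force: [0.1, -0.2, -1.8]
grip_width: 0.0192
finger_force: 88.3
```

Emit:
{"method": "servo_tool", "body": {
  "linear": [
    [-0.001,0,0.0018],
    [0,0,0]
  ],
  "delta_rot": [
    [0,0,0],
    [0,0,0]
  ]
}}

```text
t: 8.82
eef_pos: [0.5414, 0.0743, 0.0539]
ee_rot: [0.156, 0.767, 0.587, -0.207]
wrist_force: [0.5, -0.6, -2.1]
grip_width: 0.0196
finger_force: 88.3
```

Emit:
{"method": "servo_tool", "body": {
  "linear": [
    [0.0016,0,-0.0009],
    [0.001,0,0.0017],
    [0,0,0]
  ],
  "delta_rot": [
    [0,0,0],
    [0,0,0],
    [0,0,0]
  ]
}}

```text
t: 9.2
eef_pos: [0.5422, 0.0767, 0.0522]
ee_rot: [0.156, 0.767, 0.587, -0.206]
wrist_force: [-0.8, 0.6, 3.1]
grip_width: 0.0194
finger_force: 88.9
```

Emit:
{"method": "servo_tool", "body": {
  "linear": [
    [0.0008,0,0.0013],
    [0,0,0]
  ],
  "delta_rot": [
    [0,0,0],
    [0,0,0]
  ]
}}

```text
t: 9.45
eef_pos: [0.5422, 0.0767, 0.0515]
ee_rot: [0.156, 0.767, 0.587, -0.206]
wrist_force: [-1.2, 2.9, 12.4]
grip_width: 0.0191
finger_force: 89.8
```

Emit:
{"method": "servo_tool", "body": {
  "linear": [
    [-0.0004,0,-0.0007],
    [0,0,0],
    [0,0,0],
    [0,0,0]
  ],
  "delta_rot": [
    [0,0,0],
    [0,0,0],
    [0,0,0],
    [0,0,0]
  ],
  "hand": 0.026,
  "force": 20
}}

```text
t: 9.95
eef_pos: [0.5418, 0.0764, 0.0509]
ee_rot: [0.156, 0.767, 0.587, -0.207]
wrist_force: [-0.2, -0.1, 0.1]
grip_width: 0.026
finger_force: 0.0
```

Emit:
{"method": "servo_tool", "body": {
  "linear": [
    [0,0,0],
    [0,0,0],
    [0,0,0],
    [0,0,0],
    [0,0,0]
  ],
  "delta_rot": [
    [0,0,0],
    [0,0,0],
    [0,0,0],
    [0,0,0],
    [0,0,0]
  ],
  "hand": 0.07
}}

```text
t: 10.58
eef_pos: [0.5419, 0.0765, 0.0511]
ee_rot: [0.156, 0.767, 0.587, -0.207]
wrist_force: [0.1, -1.0, -0.3]
grip_width: 0.07
finger_force: 0.0
```

Emit:
{"method": "servo_tool", "body": {
  "linear": [
    [0,0,-0.02],
    [0,0,-0.03],
    [0,0,-0.04],
    [0,0,-0.05],
    [0,0,0]
  ],
  "delta_rot": [
    [0,0,0],
    [0,0,0],
    [0,0,0],
    [0,0,0],
    [0,0,0]
  ]
}}

```text
t: 11.2
eef_pos: [0.5623, 0.1472, 0.1752]
ee_rot: [0.156, 0.767, 0.588, -0.203]
wrist_force: [0.7, 0.2, -0.3]
grip_width: 0.07
finger_force: 0.0
```

Run:
```python
from h import *
np.set_printoptions(precision=4,suppress=True)
s,im=snap('wrist','w5.png'); p,R=tool(s=s); print(s['t'],p,R,s['wrist_force'],s['grip_width'],s['q']); snap('side','s5.png'); snap('top','t5.png')
c=cam('wrist',s); print(px(c,[.5255,.0118,.052]))
r=lambda f,x,y,w,h,k:cv2.resize(cv2.imread('pics/'+f)[y:y+h,x:x+w],(w*k,h*k),interpolation=cv2.INTER_CUBIC)
o=np.zeros((600,800,3),np.uint8)
o[:,:420]=r('w5.png',178,120,210,300,2); o[:300,420:800]=r('t5.png',244,202,76,60,5); o[304:600,420:800]=r('s5.png',265,210,95,74,4)
cv2.imwrite('pics/m5.png',o)
```

```text
11.2 [0.5623 0.1472 0.1752] [[ 0.2259  0.9657 -0.1282]
 [ 0.8389 -0.2598 -0.4783]
 [-0.4952  0.0005 -0.8688]] [ 0.6921  0.2023 -0.2501] 0.0700022631580276 [-0.4492  0.6413 -0.17    1.5331  0.4326  1.4103 -1.0352]
[281.467 260.401]
```

View pics/m5.png

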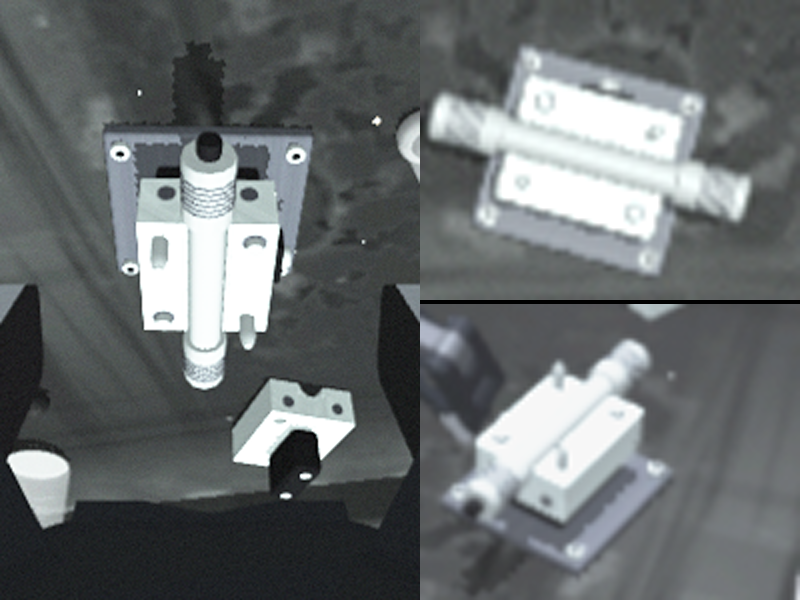

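The column lies in the bore with its fittings out at both ends, and both dowels stand free. I'll refit the jacket from this view, since its face corners are clear, then go to the cover.

Run:
```python
from h import *
from scipy.optimize import least_squares
np.set_printoptions(precision=4,suppress=True)
c=cam('wrist'); W=lambda x,y:np.array([x/2+178,y/2+120])
obs=[((.039,.03),W(137,222)),((.039,-.03),W(277,222)),((-.039,.03),W(143,330)),((-.039,-.03),W(268,331))]
def jp(v,x,y,z=.052): a,s=np.cos(v[2]),np.sin(v[2]); return [v[0]+a*x-s*y,v[1]+s*x+a*y,z]
f=lambda v:np.concatenate([px(c,jp(v,*o))-u for o,u in obs])
r=least_squares(f,[.523,.007,1.32],x_scale=[.01,.01,.1]); v=r.x; print('jacket',v[:2],np.degrees(v[2]),r.fun)
inv=lambda u:(u-[178,120])*2
for n,z,x,y in (('dow1 tip',.068,.028,.02025),('dow2 tip',.068,-.028,-.02025),('colend+nut',.0514,.086,0),('colbot top',.0624,-.078,0),('fit+ edge',.0624,.044,0),('fit- edge',.0624,-.044,0)): print(n,inv(px(c,jp(v,x,y,z))))
p,R=plan([.5623,.1,.22],Rt(75,0),60,9)
plan([.523,-.216,.19],Rt(56.5,0),60,9,p,R)
```

```text
jacket [0.523  0.0106] 74.22363127006852 [-1.4823  0.2674  1.2982  0.945   0.7537 -0.7286 -0.5341 -0.6956]
dow1 tip [156.6843 270.1184]
dow2 tip [249.3102 345.6216]
colend+nut [207.7488 136.5308]
colbot top [205.1493 388.2278]
fit+ edge [206.7626 234.4449]
fit- edge [205.5174 353.1393]
4 lin [[-0.015, 0.0033, -0.0053], [-0.0141, 0.0033, -0.0072], [-0.0131, 0.0032, -0.009], [-0.0117, 0.0033, -0.0106]] 
rot [[-0.1, 7.5, 0.0], [0.0, 7.5, -0.1], [-0.1, 7.6, 0.0], [-0.1, 7.5, -0.1]]
6 lin [[-0.0526, 0.0073, 0.005], [-0.0521, 0.0101, 0.0049], [-0.0515, 0.0129, 0.005], [-0.0507, 0.0156, 0.005], [-0.0498, 0.0184, 0.005], [-0.0487, 0.0211, 0.0049]] 
rot [[0.0, 0.0, 3.1], [0.0, 0.0, 3.1], [0.0, 0.0, 3.1], [0.0, 0.0, 3.1], [0.0, 0.0, 3.1], [0.0, 0.0, 3.0]]
```

Emit:
{"method": "servo_tool", "body": {
  "linear": [
    [-0.015,0.003,-0.005],
    [-0.014,0.003,-0.007],
    [-0.013,0.003,-0.009],
    [-0.012,0.003,-0.011],
    [-0.053,0.007,0.005],
    [-0.052,0.01,0.005],
    [-0.051,0.013,0.005],
    [-0.051,0.016,0.005],
    [-0.05,0.018,0.005],
    [-0.049,0.021,0.005],
    [0,0,0],
    [0,0,0]
  ],
  "delta_rot": [
    [0,7.5,0],
    [0,7.5,0],
    [0,7.5,0],
    [0,7.5,0],
    [0,0,3.1],
    [0,0,3.1],
    [0,0,3.1],
    [0,0,3.1],
    [0,0,3.1],
    [0,0,3],
    [0,0,0],
    [0,0,0]
  ],
  "hand": 0.08
}}

```text
t: 12.85
eef_pos: [0.5193, -0.2153, 0.1893]
ee_rot: [-0.002, 0.882, 0.471, -0.002]
wrist_force: [-0.2, 0.6, 0.4]
grip_width: 0.0797
finger_force: 0.0
```

Run:
```python
from h import *
np.set_printoptions(precision=4,suppress=True)
s,im=snap('wrist','w6.png'); p,R=tool(s=s); print(s['t'],p,R)
c=cam('wrist',s); print(px(c,[.522,-.219,.054]))
b=cv2.imread('pics/w6.png')[100:380,100:470]; cv2.imwrite('pics/m6.png',cv2.resize(b,(740,560),interpolation=cv2.INTER_CUBIC))
```

```text
12.85 [ 0.5193 -0.2153  0.1893] [[ 0.5554  0.8316 -0.0053]
 [ 0.8316 -0.5554  0.0018]
 [-0.0014 -0.0054 -1.    ]]
[288.5911 209.5842]
```

View pics/m6.png

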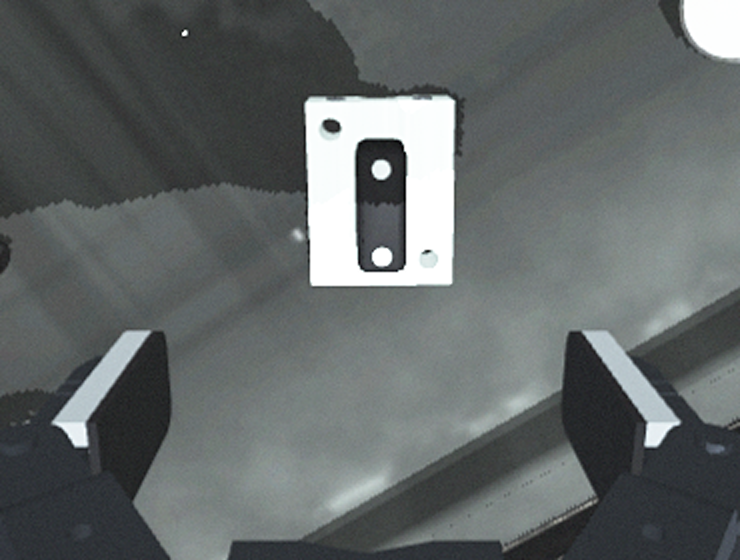

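Run:
```python
from h import *
np.set_printoptions(precision=4,suppress=True)
c=cam('wrist'); W=lambda x,y:(x/2+100,y/2+100)
a,b=atz(c,W(381,169),.054),atz(c,W(382,257),.054); print(a,b,(a+b)/2,np.degrees(np.arctan2(*(a-b)[1::-1])))
P=np.array([atz(c,W(*q),.024) for q in((306,101),(455,101),(453,285),(311,287))]); print(P.mean(0),[np.linalg.norm(P[i]-P[i-1]) for i in range(4)],np.degrees(np.arctan2(*(P[0]-P[3])[1::-1])),np.degrees(np.arctan2(*(P[1]-P[2])[1::-1])))
g=np.array([.5,.5,1])*0; m=((a+b)/2)[:2]
p,R=plan([m[0],m[1],.10],Rt(56.2,0),30); plan([m[0],m[1],.045],Rt(56.2,0),20,9,p,R)
```

```text
[ 0.5344 -0.2028  0.054 ] [ 0.5158 -0.2318  0.054 ] [ 0.5251 -0.2173  0.054 ] 57.32556093886702
[ 0.5252 -0.2178  0.024 ] [np.float64(0.08001498333677053), np.float64(0.06031651823130377), np.float64(0.0790285098835012), np.float64(0.06168055875806038)] 56.643492904251644 57.62988121930669
3 lin [[0.0002, 0.0022, 0.0299], [0.0002, 0.0021, 0.0298], [0.0002, 0.002, 0.0299]] 
rot [[-0.1, 0.0, 0.1], [-0.1, 0.0, 0.0], [-0.1, 0.1, 0.1]]
3 lin [[0.0, 0.0, 0.0183], [0.0, 0.0, 0.0184], [0.0, 0.0, 0.0183]] 
rot [[0.0, 0.0, 0.0], [0.0, 0.0, 0.0], [0.0, 0.0, 0.0]]
```

Emit:
{"method": "servo_tool", "body": {
  "linear": [
    [0,0.002,0.03],
    [0,0.002,0.03],
    [0,0.002,0.03],
    [0,0,0.02],
    [0,0,0.018],
    [0,0,0.0155],
    [0,0,0]
  ],
  "delta_rot": [
    [-0.1,0,-0.3],
    [-0.1,0,-0.3],
    [-0.1,0.1,-0.3],
    [0,0,0],
    [0,0,0],
    [0,0,0],
    [0,0,0]
  ]
}}

```text
t: 13.78
eef_pos: [0.5246, -0.2177, 0.0458]
ee_rot: [-0.0, 0.878, 0.479, 0.0]
wrist_force: [0.0, 0.8, -0.4]
grip_width: 0.0799
finger_force: 0.0
```

Emit:
{"method": "servo_tool", "body": {
  "linear": [
    [0,0,0],
    [0,0,0],
    [0,0,0],
    [0,0,0],
    [0,0,0],
    [0,0,0],
    [0,0,0],
    [0,0,0]
  ],
  "delta_rot": [
    [0,0,0],
    [0,0,0],
    [0,0,0],
    [0,0,0],
    [0,0,0],
    [0,0,0],
    [0,0,0],
    [0,0,0]
  ],
  "hand": 0.008,
  "force": 100
}}

```text
t: 14.78
eef_pos: [0.5252, -0.2189, 0.0476]
ee_rot: [0.001, 0.878, 0.479, 0.001]
wrist_force: [-2.2, 0.4, 7.0]
grip_width: 0.0179
finger_force: 98.2
```

Run:
```python
from h import *
np.set_printoptions(precision=4,suppress=True)
s=arm.state(); p,R=tool(s=s); print(s['t'],p,R,s['wrist_force'],s['wrist_torque'],s['grip_width'],s['q'])
p1,R1=plan([p[0],p[1],.16],Rt(57.2,0),40)
plan([.5243,.0112,.16],Rt(74.7,0),40,9,p1,R1)
```

```text
14.775 [ 0.5252 -0.2189  0.0476] [[ 0.5417  0.8406  0.0024]
 [ 0.8406 -0.5417 -0.0008]
 [ 0.0006  0.0025 -1.    ]] [-2.2182  0.4422  6.9922] [0.3221 0.5431 0.0216] 0.01794933416503004 [ 0.3896  0.5886 -0.1243  1.9013  0.1133  0.6559 -0.3762]
3 lin [[0.0, 0.0001, -0.0375], [0.0, 0.0001, -0.0374], [0.0001, 0.0, -0.0375]] 
rot [[0.0, 0.0, 0.0], [0.1, 0.0, 0.0], [0.0, 0.0, 0.0]]
6 lin [[0.0321, -0.0209, 0.0], [0.0332, -0.0193, 0.0], [0.0341, -0.0175, 0.0], [0.035, -0.0157, 0.0], [0.0357, -0.014, 0.0], [0.0364, -0.0121, 0.0001]] 
rot [[0.0, 0.0, -2.9], [0.0, 0.0, -2.9], [0.0, 0.0, -3.0], [0.0, 0.0, -2.9], [0.0, 0.0, -2.9], [0.0, 0.0, -2.9]]
```

Emit:
{"method": "servo_tool", "body": {
  "linear": [
    [0,0,-0.02],
    [0,0,-0.037],
    [0,0,-0.037],
    [0,0,-0.02],
    [0.032,-0.021,0],
    [0.033,-0.019,0],
    [0.034,-0.017,0],
    [0.035,-0.016,0],
    [0.036,-0.014,0],
    [0.035,-0.012,0],
    [0,0,0]
  ],
  "delta_rot": [
    [0,0,0],
    [0,0,0],
    [0,0,0],
    [0,0,0],
    [0,0,-2.9],
    [0,0,-2.9],
    [0,0,-2.9],
    [0,0,-2.9],
    [0,0,-2.9],
    [0,0,-2.9],
    [0,0,0]
  ]
}}

```text
t: 16.15
eef_pos: [0.5237, 0.0134, 0.1607]
ee_rot: [0.0, 0.794, 0.608, 0.001]
wrist_force: [0.4, -0.9, -2.8]
grip_width: 0.018
finger_force: 98.4
```

Run:
```python
from h import *
np.set_printoptions(precision=4,suppress=True)
s=arm.state(); p,R=tool(s=s); print(s['t'],p,R,s['wrist_force'],s['grip_width'],np.degrees(np.arctan2(R[1,0],R[0,0])))
plan([.5240,.0101,.125],Rt(74.7,0),20)
```

```text
16.15 [0.5237 0.0134 0.1607] [[ 0.2598  0.9657  0.0017]
 [ 0.9657 -0.2598  0.0011]
 [ 0.0015  0.0014 -1.    ]] [ 0.4396 -0.899  -2.8359] 0.017967719917670516 74.94131043893054
2 lin [[-0.0016, 0.0006, 0.0179], [-0.0015, 0.0005, 0.0178]] 
rot [[0.0, 0.0, 0.1], [0.1, -0.1, 0.1]]
```

Emit:
{"method": "servo_tool", "body": {
  "linear": [
    [-0.0016,0.0006,0.02],
    [-0.0015,0.0005,0.019],
    [0,0,0],
    [0,0,0]
  ],
  "delta_rot": [
    [0,0,0.1],
    [0.1,0,0.1],
    [0,0,0],
    [0,0,0]
  ]
}}

```text
t: 16.65
eef_pos: [0.5247, 0.006, 0.1222]
ee_rot: [0.0, 0.797, 0.604, 0.0]
wrist_force: [0.8, 0.6, -2.7]
grip_width: 0.018
finger_force: 98.4
```

Run:
```python
from h import *
np.set_printoptions(precision=4,suppress=True)
s,im=snap('wrist','w7.png'); p,R=tool(s=s); print(s['t'],p,R); snap('side','s7.png'); snap('top','t7.png')
r=lambda f,x,y,w,h,k:cv2.resize(cv2.imread('pics/'+f)[y:y+h,x:x+w],(w*k,h*k),interpolation=cv2.INTER_CUBIC)
o=np.zeros((600,800,3),np.uint8)
o[:,:360]=r('w7.png',192,130,180,290,2)[:600] if 0 else cv2.copyMakeBorder(r('w7.png',192,130,180,290,2),0,20,0,0,cv2.BORDER_CONSTANT)
o[:,365:800]=r('s7.png',262,190,87,120,5); cv2.imwrite('pics/m7.png',o)
print([px(cam('wrist',s),X) for X in ([.5243,.0112,.052],)], [px(cam('side'),X) for X in ([.5243,.0112,.052],p-[0,0,.0476])])
```

```text
16.65 [0.5247 0.006  0.1222] [[ 0.2695  0.963   0.0007]
 [ 0.963  -0.2695 -0.0002]
 [-0.0001  0.0007 -1.    ]]
[array([278.2374, 227.3055])] [array([299.4049, 239.2203]), array([300.2125, 230.0063])]
```

View pics/m7.png

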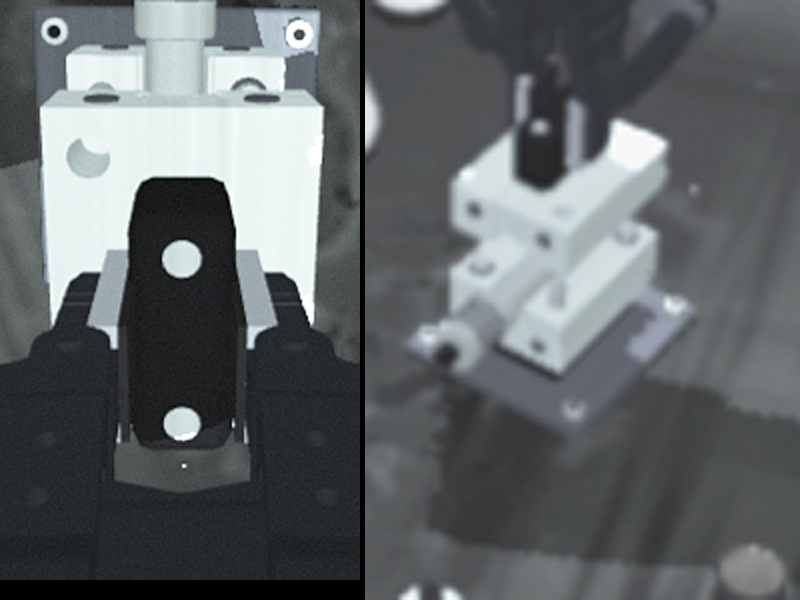

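Run:
```python
from h import *
np.set_printoptions(precision=4,suppress=True,linewidth=200)
im=cv2.cvtColor(cv2.imread('pics/w7.png'),cv2.COLOR_BGR2GRAY).astype(float)
print('jac L',im[150:190,229:233].mean(1).astype(int)); print('jac R',im[150:190,326:331].mean(1).astype(int))
print('cov',im[170:190,270:280].mean(1).astype(int), im[170:190,225:232].mean(1).astype(int))
c=cam('wrist'); p,R=tool(); u=R[:,0];y=R[:,1]; J=np.array([.5243,.0112,.052])
a=np.radians(74.4);ju=np.array([np.cos(a),np.sin(a),0]);jn=np.array([ju[1],-ju[0],0])
print('jac +edge top/bottom',px(c,J+.039*ju-.02*jn),px(c,J+.039*ju-.02*jn-[0,0,.028]))
C=p+.0011*u-[0,0,.0476]
print('cov +edge top/bot',px(c,C+.039*u+[0,0,.024]),px(c,C+.039*u),'screws',px(c,C+.0172*u+[0,0,.054]),px(c,C-.0172*u+[0,0,.054]),'obs',259/2+130,424/2+130)
print('dowel1',px(c,J+.028*ju-.02025*jn+[0,0,.016]),'hole top',px(c,C+.028*u-.02025*y+[0,0,.024]),'obs',88/2+192,157/2+130)
```

```text
jac L [106 105 108 134 170 193 195 224 240 241 241 241 241 240 241 241 241 240 240 241 241 240 241 241 235 209 195 196 198 197 195 199 194 211 235 240 240 240 239 239]
jac R [192 192 192 192 192 194 194 197 215 237 242 242 242 242 242 242 242 242 242 243 241 242 242 244 237 217 198 142  69  79  91 166 203 225 242 245 245 244 245 245]
cov [212 211 211 211 211 211 211 207 198 195 194 194 193 212 235 241 240 240 240 239] [233 231 231 231 225 207 195 197 196 196 196 198 193 211 236 241 241 241 240 240]
jac +edge top/bottom [241.1363 160.2263] [246.0998 154.8165]
cov +edge top/bot [280.7524 181.6081] [280.93   172.8571] screws [280.5515 256.2879] [280.7142 339.4678] obs 259.5 342.0
dowel1 [237.8671 185.4427] hole top [234.0664 206.6911] obs 236.0 208.5
```

Emit:
{"method": "servo_tool", "body": {
  "linear": [
    [0.003,-0.0009,0],
    [0.003,-0.0009,0],
    [0,0,0],
    [0,0,0],
    [0,0,0]
  ],
  "delta_rot": [
    [0,0,0],
    [0,0,0],
    [0,0,0],
    [0,0,0],
    [0,0,0]
  ]
}}

```text
t: 17.42
eef_pos: [0.5243, 0.0126, 0.1217]
ee_rot: [0.0, 0.797, 0.605, 0.0]
wrist_force: [-0.2, -0.1, -2.9]
grip_width: 0.0182
finger_force: 98.4
```

```bash
cat > chk.py <<'E'
from h import *
np.set_printoptions(precision=4,suppress=True,linewidth=220)
s,im=snap('wrist','w8.png'); p,R=tool(s=s); print(s['t'],p,R[:,0],s['wrist_force'])
im=cv2.cvtColor(im,cv2.COLOR_RGB2GRAY).astype(float)
print('jac L',im[150:190,229:233].mean(1).astype(int)); print('jac R',im[150:190,326:331].mean(1).astype(int))
print('jac rows 160-164 cols 215-345',im[160:164,215:345].mean(0).astype(int))
print('cov rows 195-200 cols 205-365',im[195:200,205:365].mean(0).astype(int))
E
python3 chk.py
```

```text
17.425 [0.5243 0.0126 0.1217] [ 0.2689  0.9632 -0.0001] [-0.2049 -0.0516 -2.8623]
jac L [109 107 113 115 122 122 119 114 109 105 103 105 104 104 103 104 118 140 165 210 228 227 227 226 220 205 196 196 198 195 197 198 195 210 234 240 239 239 239 239]
jac R [192 191 191 190 190 193 193 193 178 145 137 119  97 128 180 200 200 197 199 193 222 238 238 238 232 215 197 145  73  78  91 164 204 221 241 245 244 244 244 245]
jac rows 160-164 cols 215-345 [104 106 105 109 130 144 154 162 159 152 146 132 110 100 102 104 104 105 106 103 106 125 130 131 128 129 126 130 131 129 129 126 110  99  99 101  97  94  93  93  95  94  97  97  97 120 125 123 122 120 128 133 143 149
 169 174 182 191 192 195 199 204 201 201 200 202 206 209 210 211 211 210 204 201 200 198 197 199 198 199 192 182 187 161 144 138 134 121 113 112 113 118 109 101  98  99 102 100 100 100 102 100 105 103 112 117 110 110
 108 106 110 109 107 105 140 141 122 114 112 108 103 106 106 128 151 171 188 191 193 193]
cov rows 195-200 cols 205-365 [ 61  63  62  62  61  62  54 121 241 243 240 239 239 240 240 240 240 240 240 240 240 241 241 240 239 236 229 234 239 239 238 239 240 240 240 240 239 240 240 241 243 242 241 241 241 241 241 241 241 240 239 240 238 239
 239 240 240 240 240 240 239 238 238 239 239 239 239 239 239 239 239 241 240 239 238 239 240 240 240 241 241 242 244 243 244 242 241 240 240 241 241 241 242 241 241 239 236 236 236 237 238 239 244 245 246 245 243 241
 240 241 242 243 242 241 242 242 242 243 243 243 244 245 244 244 245 245 245 244 244 243 244 243 243 243 242 243 242 242 243 244 244 245 245 246 245 246 248 240 134  72  80  77  77  73  71  72  73  76  78  80]
```

```bash
cat > rel.py <<'E'
from h import *
np.set_printoptions(precision=4,suppress=True,linewidth=220)
import sys
s,im=snap('wrist','w9.png'); p,R=tool(s=s); c=cam('wrist',s); im=cv2.cvtColor(im,cv2.COLOR_RGB2GRAY).astype(float)
zc=p[2]-.0476
def edges(rows):
    l=im[rows[0]:rows[1],190:380].mean(0)>190; i=np.where(l)[0]; return 190+i[0]-.0,190+i[-1]+1.
vj=float(sys.argv[1]); vc=float(sys.argv[2]); e=edges((int(vj)+2,int(vj)+4)); f=edges((195,200)); print('jac edges',e,'cov',f)
loc=lambda X:R.T@(X-p)
jm=loc(atz(c,(sum(e)/2,vj),.052)); cm=loc(atz(c,(sum(f)/2,vc),zc+.024)); print('jac',jm,'cov',cm,'shift needed',(jm-cm)[:2])
for r in (e,f): print(np.diff(r)*1.0)
print(np.linalg.norm(atz(c,(e[0],vj+3),.052)-atz(c,(e[1],vj+3),.052)),np.linalg.norm(atz(c,(f[0],197),zc+.024)-atz(c,(f[1],197),zc+.024)))
cb=loc(atz(c,(282,175.3),zc)); print('cov from bottom edge',cb)
E
python3 rel.py 169.5 183.5
```

```text
jac edges (np.float64(230.0), np.float64(338.0)) cov (np.float64(213.0), np.float64(353.0))
jac [0.0385 0.0015 0.0697] cov [0.0393 0.0009 0.0236] shift needed [-0.0008  0.0006]
[108.]
[140.]
0.059661359481279326 0.06022326098866088
cov from bottom edge [0.0389 0.0004 0.0476]
```

Emit:
{"method": "servo_tool", "body": {
  "linear": [
    [-0.0005,0.0004,0.003],
    [0,0,0.003],
    [0,0,0.003],
    [0,0,0]
  ],
  "delta_rot": [
    [0,0,0],
    [0,0,0],
    [0,0,0],
    [0,0,0]
  ]
}}

```text
t: 18.02
eef_pos: [0.5243, 0.0121, 0.1124]
ee_rot: [-0.0, 0.797, 0.605, -0.0]
wrist_force: [-0.4, 0.1, -3.1]
grip_width: 0.0181
finger_force: 98.4
```

Emit:
{"method": "servo_tool", "body": {
  "linear": [
    [0,0,0.002],
    [0,0,0.001],
    [0,0,0]
  ],
  "delta_rot": [
    [0,0,0],
    [0,0,0],
    [0,0,0]
  ]
}}

```text
t: 18.4
eef_pos: [0.5245, 0.012, 0.1097]
ee_rot: [0.0, 0.796, 0.605, 0.0]
wrist_force: [-0.5, -0.3, -3.3]
grip_width: 0.0184
finger_force: 98.4
```

Already 6 mm past the dowel tips with no contact force, so the cover is on both dowels.

Emit:
{"method": "servo_tool", "body": {
  "linear": [
    [0,0,0.002],
    [0,0,0.002],
    [0,0,0.001],
    [0,0,0]
  ],
  "delta_rot": [
    [0,0,0],
    [0,0,0],
    [0,0,0],
    [0,0,0]
  ]
}}

```text
t: 18.9
eef_pos: [0.5245, 0.012, 0.1047]
ee_rot: [0.0, 0.797, 0.605, 0.0]
wrist_force: [-0.1, -0.5, -3.2]
grip_width: 0.018
finger_force: 98.8
```

Emit:
{"method": "servo_tool", "body": {
  "linear": [
    [0,0,0.0015],
    [0,0,0.0015],
    [0,0,0]
  ],
  "delta_rot": [
    [0,0,0],
    [0,0,0],
    [0,0,0]
  ]
}}

```text
t: 19.27
eef_pos: [0.5246, 0.0121, 0.102]
ee_rot: [0.0, 0.796, 0.605, 0.0]
wrist_force: [-2.5, -0.4, 4.7]
grip_width: 0.0181
finger_force: 99.6
```

Emit:
{"method": "servo_tool", "body": {
  "linear": [
    [0,0,0.001],
    [0,0,0.001],
    [0,0,0],
    [0,0,0]
  ],
  "delta_rot": [
    [0,0,0],
    [0,0,0],
    [0,0,0],
    [0,0,0]
  ],
  "force": 120
}}

```text
t: 19.77
eef_pos: [0.5246, 0.0121, 0.1002]
ee_rot: [0.0, 0.797, 0.605, 0.0]
wrist_force: [-4.1, 0.5, 7.5]
grip_width: 0.0178
finger_force: 121.2
```

Emit:
{"method": "servo_tool", "body": {
  "linear": [
    [0,0,0.001],
    [0,0,0],
    [0,0,0]
  ],
  "delta_rot": [
    [0,0,0],
    [0,0,0],
    [0,0,0]
  ]
}}

```text
t: 20.15
eef_pos: [0.5246, 0.012, 0.0997]
ee_rot: [0.0, 0.797, 0.605, 0.0]
wrist_force: [-6.4, -0.9, 14.2]
grip_width: 0.0178
finger_force: 122.2
```

Emit:
{"method": "servo_tool", "body": {
  "linear": [
    [0,-0.0005,0.001],
    [0,0,0],
    [0,0,0]
  ],
  "delta_rot": [
    [0,0,0],
    [0,0,0],
    [0,0,0]
  ]
}}

```text
t: 20.52
eef_pos: [0.5246, 0.0121, 0.0996]
ee_rot: [0.001, 0.797, 0.605, 0.001]
wrist_force: [-8.2, -1.6, 24.1]
grip_width: 0.0176
finger_force: 123.8
```

Emit:
{"method": "servo_tool", "body": {
  "linear": [
    [0,-0.0003,0.0006],
    [0,0,0],
    [0,0,0]
  ],
  "delta_rot": [
    [0,0,0],
    [0,0,0],
    [0,0,0]
  ]
}}

```text
t: 20.9
eef_pos: [0.5245, 0.012, 0.0996]
ee_rot: [0.001, 0.797, 0.605, 0.001]
wrist_force: [-9.9, -2.3, 31.4]
grip_width: 0.0178
finger_force: 124.8
```

Run:
```python
from h import *
np.set_printoptions(precision=4,suppress=True)
s=arm.state(); p,R=tool(s=s); print(s['t'],p,R,s['wrist_force'],s['wrist_torque'],s['grip_width'])
```

```text
20.9 [0.5245 0.012  0.0996] [[ 0.2691  0.9631  0.0027]
 [ 0.9631 -0.2691 -0.0009]
 [-0.0001  0.0028 -1.    ]] [-9.8547 -2.3489 31.3512] [-0.3969  2.3014 -0.0035] 0.01781167401981081
```

Emit:
{"method": "servo_tool", "body": {
  "linear": [
    [0,0,-0.0005],
    [0,0,0],
    [0,0,0],
    [0,0,0]
  ],
  "delta_rot": [
    [0,0,0],
    [0,0,0],
    [0,0,0],
    [0,0,0]
  ]
}}

```text
t: 21.4
eef_pos: [0.5245, 0.012, 0.0996]
ee_rot: [0.001, 0.797, 0.604, 0.001]
wrist_force: [-7.3, -1.3, 25.3]
grip_width: 0.0178
finger_force: 123.8
```

Run:
```python
from h import *
s,im=snap('side','s10.png'); print(s['wrist_force'],s['eef_pos'])
# gap check: intensity down the cover/base front faces across the parting line
K=cam('side'); J=np.array([.5245,.0115,0]); a=np.radians(74.4); u=np.array([np.cos(a),np.sin(a),0]); n=np.array([u[1],-u[0],0])
for fx,fy in ((-.03,-.03),(0,-.03),(.03,-.03),(.039,-.02)):
    b=J+fx*u-fy*n if 0 else J+fx*u+(-fy)*(-n); q=[px(K,b+[0,0,z]) for z in (.076,.064,.052,.040,.028)]
    g=cv2.cvtColor(im,cv2.COLOR_RGB2GRAY); x=q[2][0]; print(fx,fy,np.round(q[0]),np.round(q[4]),g[int(q[0][1])-2:int(q[4][1])+3,int(round(x))])
```

```text
[-7.26979244 -1.29858849 25.34694116] [0.52453118 0.01203039 0.09964424]
-0.03 -0.03 [318. 229.] [317. 245.] [247 247 247 243 213 181 176 176 176 183 191 185 175 173 172 172 171 162
 164 157 159]
0 -0.03 [311. 236.] [310. 252.] [219 218 210 194 179 175 174 174 174 175 186 183 174 172 173 174 175 177
 175 152 113]
0.03 -0.03 [303. 243.] [303. 260.] [216 215 216 210 194 180 174 173 173 173 175 177 177 174 173 172 173 174
 177 174 150]
0.039 -0.02 [297. 244.] [297. 260.] [219 219 218 213 200 172 131 112 151 184 194 198 197 194 195 194 188 159
 131 152 184 154]
```

```bash
python3 -c "
from rig import arm
print(arm.close_job())"
```

```text
the job is handed in; nothing more can be done
None
```

I handed the job in at about 21 s: the long column lies in the lower half's bore with a fitting out at each end, and the upper half is on both dowels, still gripped and pressed shut with about 28 N. Its tilt matched what it was flat on the worktop, and its height matched the shut position to about 0.1 mm, though I judged the shut seam from numbers rather than a final picture.

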